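Load the cure station and wind its timer

ROBOT

A 7-joint arm with a two-finger parallel gripper is mounted at the origin on the work surface. World frame = base frame: x ahead of the robot, y to its left, z up, the work surface at z = 0. Lengths are in m, angles in rad, forces in N, time in s.
With the tool pointing down it reaches from about 0.4 to 0.9 m from the base axis. Payload 5.6 kg.
Tool frame: the origin (TCP) lies midway between the tips of the shut fingers; the grasp point (between the pads) lies 19 mm behind it; z points along the fingers, y is the line along which they close (so a half turn about z gives the same grasp; the last joint's range is limited). The gripper opens to 92 mm and grips with 3 to 60 N. Pads are 20 mm wide; open, the fingers measure 128 mm over their backs; the gripper's body (75 mm by 189 mm) begins 69 mm behind the grasp point.
Start: joints at [1.085, 0.468, -0.012, 1.603, 0.006, 1.071, -0.056], TCP at [0.278, -0.587, 0.215] pointing down, gripper open.
Joint ranges: [-2.53, 2.53], [-0.31, 2.02], [-1.57, 1.55], [0.28, 2.44], [-1.29, 4.43], [0.15, 1.84], [-2.92, 2.92]. Speed limits (rad/s): [2.57, 2.57, 3.14, 3.14, 3.14, 3.14, 3.14].

INTERFACE

Orientations are given as a 3x3 rotation matrix whose columns are the frame's x, y, z axes.
In Python, from station import env, effector, solver, viewer, workorder, search_frame, tip_of gives the robot as it stands. Calls block until the motion is done:
- env.reach(position, orientation): joint-space move of the TCP to a pose.
- env.movel(position, frame=None, rate=0.15): straight line of the TCP; frame=None keeps the orientation; rate is the mean speed in m/s.
- env.goto_joints(angles): joint-space move.
- effector.release() and effector.grasp(squeeze=None): open the fingers fully, or close them until they stop; squeeze is the grip in N (None keeps the last).
- env.pause(seconds).
- solver.inverse_kinematics(position, orientation): joint angles nearest the present ones, or None.
- env.sense(): the state.
- viewer.read_camera(name): name is "side" or "top"; returns (picture, depth): 400x640x3 uint8, red, green, blue; 400x640 float32, m along the optical axis (not along the pixel's ray), 0 where there is no reading.
- viewer.camera_info(name): a dict with "intrinsics" (3x3 intrinsics, pixels), "eye" and "rotation" of the camera in the world. Camera axes: x right, y up, looking along -z (the intrinsics and any distortion apply to the point x, -y, -z); pixel columns grow to the right and rows downward; lengths in m; the calibration is good to about 2 mm. A picture is of the moment at which its call begins. camera_info takes no time and is no camera call.
A pose or a line that the arm cannot do raises env.PlanningError and nothing moves.
- workorder.finish_job(): hands the job in; it is judged then, once.
Trained networks look in the newest picture that a camera, given by its name, has taken for a name from the list of things; names that differ only in an ending like _2 or _b are one class to them, and where a whole thing is asked for, a point or a joint stands for the part that bears it (a point fixed in the world has none). Each returns a list of dicts, best first, with "score" (0 to 1); they miss things now and then, are a little off and sometimes report something else, mostly with a low value. They report only what shows in the picture. A call takes as long as a camera call. They do not tell look-alikes from the thing itself.
- search_frame(camera, name): "at" ([x, y, z] in m, in world coordinates, good to about 4 mm: the middle of the surface that is visible of it).
- tip_of(camera, name): "at" ([x, y, z] in m, in world coordinates, good to about 4 mm: a listed point, or the origin of a listed thing).
The state is a dict: "t": time; "joint_positions": joint angles; "joint_velocities": joint speeds; "tau": joint torques, N m; "ee_pos": TCP position; "tcp_rot": TCP orientation; "wrist_force": force on the tool from outside, world axes, zero at the start; "moment": the same for the moment, N m; "gripper_width": finger opening in m; "grasp_force": force on a finger pad.
Only numpy, scipy, OpenCV 4.12 (cv2) and the standard library are available. Lean on these libraries where they do the work, as an engineer would, in place of code of your own. Each camera call takes 0.05 s, during which the arm holds its last target. There are 200 camera calls.

TASK

Lift each printed panel out of the drip rack and stand it upright in a slot of its own in the cure station, never letting a panel tip over. When all the panels are in, wind the timer's brass key clockwise all the way to its stop, and only then push the red lever fully over to start the lamp. Put the scraper flat in the tool tray at whatever point suits you, and leave everything else on the bench where it is.

Things in the scene. Friction and masses are not known exactly. Their poses are not given: they have to be found in the camera images.
- panel0: Grey printed panel 80 wide (its x) x 8 thick (its y) x 110 mm tall (its z), 80 g, slightly embossed discs on both faces. Origin: centre of its bottom edge. Starts standing in any slot of the drip rack; only two or three of the four panels are present. Grip it by the top edge across the 8 mm thickness and pull straight up at least 60 mm to clear the slot
- panel1: Orange printed panel 80 wide (its x) x 8 thick (its y) x 110 mm tall (its z), 80 g, slightly embossed discs on both faces. Origin: centre of its bottom edge. Starts standing in any slot of the drip rack; only two or three of the four panels are present. Grip it by the top edge across the 8 mm thickness and pull straight up at least 60 mm to clear the slot
- panel2: Green printed panel 80 wide (its x) x 8 thick (its y) x 110 mm tall (its z), 80 g, slightly embossed discs on both faces. Origin: centre of its bottom edge. Starts standing in any slot of the drip rack; only two or three of the four panels are present. Grip it by the top edge across the 8 mm thickness and pull straight up at least 60 mm to clear the slot
- panel3: Red printed panel 80 wide (its x) x 8 thick (its y) x 110 mm tall (its z), 80 g, slightly embossed discs on both faces. Origin: centre of its bottom edge. Starts standing in any slot of the drip rack; only two or three of the four panels are present. Grip it by the top edge across the 8 mm thickness and pull straight up at least 60 mm to clear the slot
- rack: White drip rack, fixed, base 115 (x) x 180 (y) x 12 mm. Origin: centre of its underside. Four slots 12 mm wide run along its x at y = -66, -22, 22, 66 mm; ribs and end walls reach 50 mm above the base (62 mm above the bench); panels stand on the base top, 12 mm up
- cure: Cure station, fixed: black base 130 (x) x 350 (y) x 12 mm. Origin: centre of its underside. At +y three steel slots (slot0..2); at y = -55 mm the blue spring timer, 100 x 85 mm and 62 mm high, with the brass key on top; at y = -142 mm the start lever on its 25 mm high block; behind the slots (x = +51 to +65 mm) a lamp bar 70 mm high with a violet strip on top
- scraper: Scraper lying flat, 148 mm long: orange handle 100 x 22 x 18 mm and steel blade 60 x 44 x 3 mm, 90 g. Origin on the underside; x runs along it towards the blade; the handle spans x = -70 to +30 mm, the blade +28 to +88 mm. Balances near x = -7 mm
- tray: Grey open tool tray, fixed, 90 (x) x 230 (y) x 25 mm high, walls and floor 4 to 5 mm. Origin: centre of its underside
- key (a joint): Angle of the timer's winding key in rad, 0 run down to 5.0 at the stop, growing as the key is turned clockwise seen from above. Starts at 0 to 0.8. A spring (0.012 N m/rad) works against it, but friction (0.12 N m) keeps it where it is left; turning takes up to 0.2 N m. Needs several partial turns with re-gripping
- key_grip (a point): Grip point of the brass key, on its vertical axis, 110 mm above the bench. Its x axis runs along the wing, which is 56 mm long, 10 mm thick (its y) and 36 mm high; the wing's lower edge lies 26 mm above the timer's top and 22 mm below this point, its top 14 mm above this point. The point turns with the key
- lever (a joint): Start lever angle in rad: 0 off (leans to the station's -x side), 1.0 on (leans to +x); swings to the station's +x about a level axis 34 mm above the bench and stays where it is left; light (0.06 N m)
- lever_tip (a point): Centre of the lever's red ball (26 mm across), 80 mm from its pivot: 104 mm above the bench at either end of its swing, which moves it 77 mm along the station's x
- bottle_a: Black bottle with paper label, 64 mm across, 170 mm high, far side. Origin under its centre. Bystander: leave it alone
- bottle_b: Black bottle without label, 64 mm across, 170 mm high, left of the drip rack. Origin under its centre. Bystander: leave it alone
- jar: Amber jar, 60 mm across, 80 mm high, far side. Origin under its centre. Bystander: leave it alone
- cup: White cup, 76 mm across, 90 mm high, on the right. Origin under its centre. Bystander: leave it alone
- driver: Screwdriver, 190 mm long, lying on the right. Origin under its centre. Bystander: leave it alone
- mouse: Black mouse, 62 mm across, 36 mm high, on a red round pad on the left. Origin under its centre. Bystander: leave it alone
- gear: Grey printed gear, 60 mm across, 24 mm high, near edge on the left. Origin under its centre. Bystander: leave it alone
- slot0 (a point): Slot 0 of the cure station, at y = 40 mm of the station: centre of the slot's floor, 12 mm above the bench. Axes as the station's: the slot runs along x (90 mm between end walls), 16 mm wide in y, ribs 50 mm high; a panel stands in it with its bottom edge at this point, its width along x, either way round
- slot1 (a point): Slot 1 of the cure station, at y = 88 mm of the station: centre of the slot's floor, 12 mm above the bench. Axes as the station's: the slot runs along x (90 mm between end walls), 16 mm wide in y, ribs 50 mm high; a panel stands in it with its bottom edge at this point, its width along x, either way round
- slot2 (a point): Slot 2 of the cure station, at y = 136 mm of the station: centre of the slot's floor, 12 mm above the bench. Axes as the station's: the slot runs along x (90 mm between end walls), 16 mm wide in y, ribs 50 mm high; a panel stands in it with its bottom edge at this point, its width along x, either way round
Not all that is in view belongs to the job. What is shaped like the scraper but pink is not meant.

How it is judged:
By the outcome, as a careful person would: the job done as asked, in the order asked, and still so for the second after the job is handed in, with the robot touching nothing.
Of panel0, panel1, panel2, panel3 only 2 to 3 are there at a start; the rules pass over those that are not, and their reading is None.
At some moment in a run one of scraper may be knocked a few centimetres aside while the robot is not near it.
It also fails if it takes over 192 s, if anything falls off the work surface, if the arm or the gripper's body presses on something with over 40 N, if the wrist force passes 120 N, or if a joint passes its speed limit or range.

## Working session

There is one attempt and no reset: what is moved stays moved. The work goes in short steps, each a Python script; the robot and the scene stay as the last script left them, time stands still between calls to the robot, and variables do not carry over. Pictures are saved under pics/ and viewed, at most 14 in all, crops included, and the job is handed in when it is done.

```bash
mkdir -p pics; ls
python3 - <<'E'
from station import *
import cv2,numpy as np
for c in("top","side"):
    p,d=viewer.read_camera(c); cv2.imwrite(f"pics/{c}0.png",p[:,:,::-1]); np.savez(f"{c}0.npz",p=p,d=d)
    i=viewer.camera_info(c); print(c,np.round(i["intrinsics"],1).tolist(),np.round(i["eye"],3),np.round(i["rotation"],3).tolist(),[k for k in i])
    for n in ["panel0","panel1","panel2","panel3","rack","cure","scraper","tray","key_grip","lever_tip","slot0","slot1","slot2"]:
        print(n,[(np.round(r["at"],3).tolist(),round(r["score"],2)) for r in tip_of(c,n)[:3]])
print(env.sense())
E
```

```text
pics
top [[403.3, 0.0, 315.0], [0.0, 403.3, 197.6], [0.0, 0.0, 1.0]] [0.33  0.008 1.479] [[0.009, 0.991, -0.135], [-1.0, 0.009, -0.003], [-0.002, 0.135, 0.991]] ['intrinsics', 'eye', 'rotation']
panel0 [([0.618, 0.248, 0.01], 0.75), ([0.614, 0.202, 0.011], 0.67)]
panel1 [([0.618, 0.248, 0.01], 0.75), ([0.614, 0.202, 0.011], 0.67)]
panel2 [([0.618, 0.248, 0.01], 0.75), ([0.614, 0.202, 0.011], 0.67)]
panel3 [([0.618, 0.248, 0.01], 0.75), ([0.614, 0.202, 0.011], 0.67)]
rack [([0.621, 0.271, 0.002], 0.89)]
cure [([0.584, -0.144, 0.0], 0.9)]
scraper [([0.253, -0.336, 0.001], 0.77), ([0.563, -0.293, 0.107], 0.63), ([0.426, 0.154, 0.006], 0.62)]
tray [([0.419, -0.119, 0.003], 0.56)]
key_grip [([0.746, 0.191, 0.001], 0.72), ([0.59, -0.2, 0.108], 0.63)]
lever_tip [([0.56, -0.292, 0.104], 0.37)]
slot0 [([0.571, -0.058, 0.014], 0.97), ([0.568, -0.015, 0.013], 0.89), ([0.581, -0.11, 0.016], 0.57)]
slot1 [([0.571, -0.058, 0.014], 0.97), ([0.568, -0.015, 0.013], 0.89), ([0.581, -0.11, 0.016], 0.57)]
slot2 [([0.571, -0.058, 0.014], 0.97), ([0.568, -0.015, 0.013], 0.89), ([0.581, -0.11, 0.016], 0.57
[... 1364 characters left out ...]
[ 8.56643203e-04, -2.04652640e-04, -1.42410463e-04, -8.29813321e-04,
        9.23645950e-05,  1.14278326e-03, -1.69528838e-04]), 'tau': array([-3.22916312e-04, -5.20417106e+01, -1.25601073e-02, -2.44049370e+01,
       -5.66717936e-02,  1.14072062e-02,  6.26497808e-05]), 'ee_pos': array([ 0.27844856, -0.58733063,  0.21456609]), 'tcp_rot': array([[ 9.03597165e-01,  4.28383194e-01, -4.69254803e-05],
       [ 4.28383194e-01, -9.03597166e-01, -2.20817058e-05],
       [-5.18611626e-05, -1.49120379e-07, -9.99999999e-01]]), 'wrist_force': array([ 0.02850259, -0.21783109,  0.16486213]), 'moment': array([-0.01929445,  0.00865475,  0.00956408]), 'grasp_force': 0.0, 'gripper_width': 0.09206783856427539}
```

View pics/top0.png

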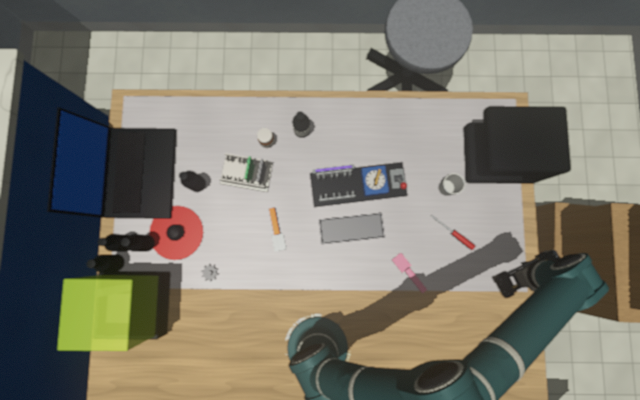

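View pics/side0.png

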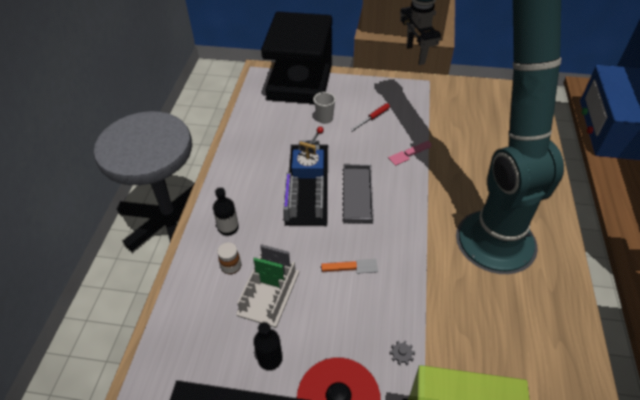

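The top view shows the rack at (247,172) with a green panel at (250,168) and a grey one at about (265,172). The cure station is at (358,184), its key at (375,180) and its lever at (404,185). The tray is at (352,228). There are two scraper shapes: the orange-handled one at (277,228) fits the description, and the pink one at (408,270) is the decoy. I'll fit poses and confirm with an overlaid crop.

```bash
cat > h.py <<'E'
from station import *
import cv2,numpy as np
def proj(c,P):
    i=viewer.camera_info(c);q=(np.atleast_2d(P)-i["eye"])@np.array(i["rotation"])
    q=q*[1,-1,-1];k=np.array(i["intrinsics"]);u=q@k.T;return u[:,:2]/u[:,2:]
def cloud(c,d):
    i=viewer.camera_info(c);k=np.array(i["intrinsics"]);v,u=np.mgrid[:d.shape[0],:d.shape[1]]
    q=np.stack([(u-k[0,2])/k[0,0]*d,-(v-k[1,2])/k[1,1]*d,-d],-1);return q@np.array(i["rotation"]).T+i["eye"]
def pose(x,y,a):
    c,s=np.cos(a),np.sin(a);return lambda p:np.atleast_2d(p)@np.array([[c,s,0],[-s,c,0],[0,0,1]])+[x,y,0]
def fit(local,world):
    L=np.array(local)[:,:2];W=np.array(world)[:,:2];l=L-L.mean(0);w=W-W.mean(0)
    a=np.arctan2((l[:,0]*w[:,1]-l[:,1]*w[:,0]).sum(),(l*w).sum());c,s=np.cos(a),np.sin(a)
    t=W.mean(0)-np.array([[c,-s],[s,c]])@L.mean(0);return t[0],t[1],a
def box(x0,x1,y0,y1,z):return np.array([[x0,y0,z],[x1,y0,z],[x1,y1,z],[x0,y1,z]])
def down(a):  # tool down, closing line (y) at world angle a
    y=np.array([np.cos(a),np.sin(a),0]);z=np.array([0,0,-1.]);return np.stack([np.cross(y,z),y,z],1)
E
cat > m.py <<'E'
from h import *
cure=fit([(0,40),(0,88),(0,136),(0,-55),(0,0)],np.array([(579.5,-109.5),(573,-57.5),(565,-12),(590.5,-200),(582.5,-145.5)]))
print("cure",cure)
C=pose(cure[0]/1e3,cure[1]/1e3,cure[2])
for c in("top","side"):
    z=np.load(c+"0.npz");P=cloud(c,z["d"]);p=z["p"].astype(int);X=P.reshape(-1,3);col=p.reshape(-1,3)
    def sel(m,n):
        Q=X[m]; 
        if len(Q)<5: print(c,n,len(Q));return
        ctr,(w,h),a=cv2.minAreaRect(Q[:,:2].astype(np.float32)*1000);print(c,n,len(Q),np.round(ctr,1),np.round((w,h),1),round(a,1),"mean",np.round(Q.mean(0)*1000,1),"z95",np.percentile(Q[:,2],95).round(3))
    R,G,B=col.T;near=lambda x0,x1,y0,y1,z0,z1:(X[:,0]>x0)&(X[:,0]<x1)&(X[:,1]>y0)&(X[:,1]<y1)&(X[:,2]>z0)&(X[:,2]<z1)
    sel(near(.5,.75,.12,.4,.085,.15),"panels");
    for n,m in(("green",G>R+25),("notgreen",G<=R+25)): sel(near(.5,.75,.12,.4,.1,.15)&m,n)
    sel(near(.5,.75,.12,.4,.045,.075),"ribs")
    sel(near(.3,.55,.08,.22,.007,.04),"scr");sel(near(.3,.55,.08,.22,.007,.04)&(R>B+60),"handle")
    sel(near(.3,.52,-.26,.02,.015,.04),"tray");sel(near(.5,.7,-.28,-.15,.09,.14),"key");sel(near(.5,.7,-.34,-.25,.09,.14),"ball");sel(near(.5,.7,-.1,.05,.045,.066),"cribs");sel(near(.5,.75,-.13,.1,.066,.09),"lamp")
tiles=[]
def crop(c,x,y,w,h,s):
    im=cv2.resize(np.load(c+"0.npz")["p"][y:y+h,x:x+w,::-1],None,fx=s,fy=s,interpolation=cv2.INTER_CUBIC)
    def dr(W,colr):
        q=(proj(c,W)-[x,y]+.5)*s;cv2.polylines(im,[np.round(q*8).astype(int)],True,colr,1,cv2.LINE_AA,3)
    dr(C(box(-.065,.065,-.175,.175,.012)),(0,255,255))
    for yy in(.04,.088,.136):dr(C(box(-.045,.045,yy-.008,yy+.008,.062)),(0,255,0))
    dr(C(box(-.05,.05,-.0975,-.0125,.062)),(255,255,0))
    return im
a=crop("top",210,140,210,110,3.8);b=crop("side",225,105,190,225,2.0)
cv2.imwrite("pics/c_top.png",a);cv2.imwrite("pics/c_side.png",crop("side",230,110,160,200,3))
E
python3 m.py
```

```text
cure (np.float64(583.5178028074025), np.float64(-146.34740538007298), np.float64(0.1299781806513055))
top panels 206 [659.6 217.7] [ 53.2 174.7] 80.5 mean [613.1 225.2 113. ] z95 0.125
top green 66 [618.  247.2] [ 8.9 78.4] 80.3 mean [619.7 245.5 117.7] z95 0.126
top notgreen 95 [613.  226.1] [52.6 79. ] 79.4 mean [607.  212.8 119.6] z95 0.126
top ribs 391 [665.6 261.9] [162.6 191.6] 81.9 mean [634.3 255.6  59.3] z95 0.072
top scr 320 [422.7 149.8] [137.8 237.4] 89.5 mean [422.9 154.8  13.4] z95 0.022
top handle 139 [442.2 160.5] [96.1 18.9] 12.2 mean [443.1 160.2  17.7] z95 0.022
top tray 261 [ 452.3 -109.6] [159.6 241. ] 6.6 mean [ 435.7 -107.6   23.8] z95 0.032
top key 67 [ 567.4 -227.5] [95.8 51.2] 54.5 mean [ 585.5 -201.1  118.4] z95 0.128
top ball 44 [ 561.9 -289.5] [22.8 23. ] 3.2 mean [ 561.2 -289.3  112.6] z95 0.118
top cribs 203 [576.7 -43.8] [114.7 124.1] 7.3 mean [588.  -43.4  59.4] z95 0.065
top lamp 140 [577.8 -57. ] [113.5 148.1] 7.6 mean [618.2 -50.   69.9] z95 0.074
side panels 594 [652.5 218.9] [ 58.3 163.5] 79.6 mean [613.1 229.8 107.4] z95 0.123
side green 188 [616.2 248.4] [13.3 78.2] 79.8 mean [615.4 250.9 114.9] z95 0.124
side notgreen 217 [612.9 224.4] [54.1 86.1] 85.5 mean [610.7 209.9 114. ] z95 0.123
side ribs 936 [664.3 267.6] [168.4 192.2] 83.2 mean [633.6 262.7  58.7] z95 0.073
side scr 338 [410.7 149.4] [129.  185.1] 85.6 mean [431.7 162.7  14.7] z95 0.021
side handle 266 [441.9 163.3] [99.4 25.6] 12.8 mean [441.9 165.2  16.1] z95 0.021
side tray 340 [ 451.7 -110.1] [159.  241.1] 6.6 mean [ 427.5 -100.4   22.2] z95 0.028
side key 164 [ 584.8 -234.3] [96.9 55.4] 84.0 mean [ 586.2 -200.4  110.4] z95 0.124
side ball 51 [ 561.9 -287.3] [22.3 26.9] 53.3 mean [ 561.5 -284.7  108.2] z95 0.118
side cribs 379 [576.  -42.1] [113.8 127.8] 7.4 mean [583.5 -37.8  56.9] z95 0.065
side lamp 111 [579.1 -51. ] [108.9 144.9] 7.1 mean [623.3 -43.5  69. ] z95 0.073
```

View pics/c_top.png

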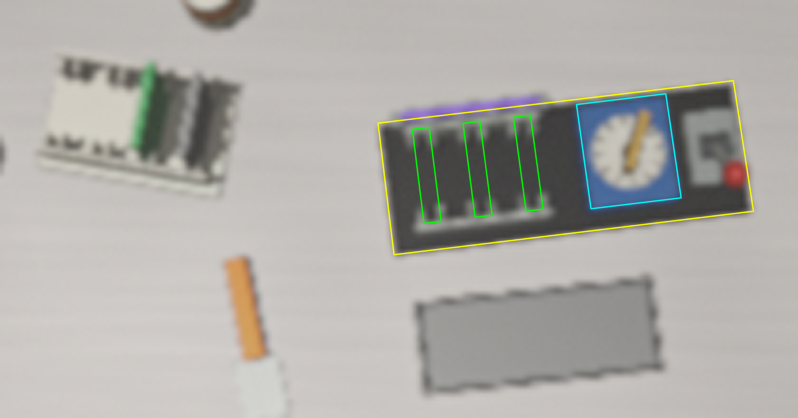

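View pics/c_side.png

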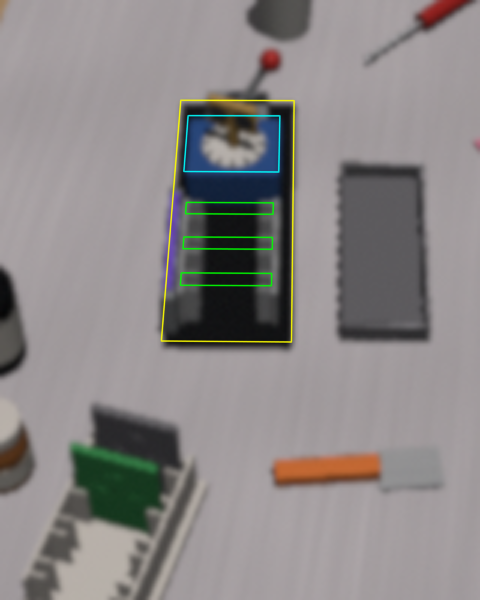

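The overlay fits the station. Only two panels are present, green at crop (147,108) and grey at (193,118). In the side crop the orange-handled, steel-bladed scraper at (355,470) is confirmed as the one meant. I'll refine the key, panel and tray poses next.

```bash
cat > m2.py <<'E'
from h import *
cy=fit
for c in("top","side"):
    z=np.load(c+"0.npz");X=cloud(c,z["d"]).reshape(-1,3);col=z["p"].reshape(-1,3).astype(int)
    def loc(cx,cyy,a):
        d=X[:,:2]-[cx,cyy];c_,s=np.cos(a),np.sin(a);return d@np.array([[c_,-s],[s,c_]])
    for n,(x,y) in dict(grey=(.6103,.2045),green=(.6175,.2475)).items():
        l=loc(x,y,-.17);m=(abs(l[:,1])<.014)&(abs(l[:,0])<.055)&(X[:,2]>.085)&(X[:,2]<.14)
        k=l[m]*1000;t=m&(X[:,2]>.116);kt=l[t]*1000
        s=np.polyfit(k[:,0],k[:,1],1)[0]
        print(c,n,m.sum(),"x 2-98%",np.percentile(k[:,0],[2,98]).round(1),"y",np.percentile(k[:,1],[5,50,95]).round(1),"top y",np.percentile(kt[:,1],[5,50,95]).round(1),"ztop",np.percentile(X[m,2],97).round(3),"slope",s.round(3))
    m=(np.hypot(X[:,0]-.5905,X[:,1]+.2)<.036)&(X[:,2]>.108)&(X[:,2]<.135)&(col[:,0]>col[:,2]+15)
    k=X[m];w,v=np.linalg.eigh(np.cov(k[:,:2].T));print(c,"key",m.sum(),k.mean(0).round(4),np.sqrt(w).round(4),np.degrees(np.arctan2(*v[::-1,1])).round(1),cv2.minAreaRect(k[:,:2].astype(np.float32)*1000))
    m=(abs(X[:,0]-.42)<.07)&(abs(X[:,1]+.117)<.14)&(X[:,2]>.017)&(X[:,2]<.03);L=loc(.42,-.117,.115)[m]*1000
    print(c,"tray",np.percentile(L,[1,99],axis=0).round(1).tolist(), cv2.minAreaRect(X[m,:2].astype(np.float32)*1000))
E
python3 m2.py
```

```text
top grey 100 x 2-98% [-40.8  36.8] y [-4.4 -2.6  3.8] top y [-4.3 -0.7  3.9] ztop 0.126 slope -0.004
top green 104 x 2-98% [-39.2  39. ] y [-4.2 -2.4  3.4] top y [-3.9 -0.2  3.7] ztop 0.126 slope 0.008
top key 51 [ 0.5868 -0.1981  0.1232] [0.0031 0.0155] 163.5 ((588.0375366210938, -198.9670867919922), (10.08920669555664, 53.91859436035156), 74.53564453125)
top tray [[-46.8, -115.6], [42.9, 113.7]] ((418.26678466796875, -118.0863265991211), (90.15626525878906, 229.45925903320312), 6.7173566818237305)
side grey 292 x 2-98% [-40.8  37.2] y [-2.7  3.6  6.2] top y [-3.2  1.9  5.9] ztop 0.123 slope 0.006
side green 301 x 2-98% [-39.2  38.8] y [-2.1  4.1  6.6] top y [-3.1  2.2  6.4] ztop 0.124 slope 0.003
side key 83 [ 0.5864 -0.1958  0.1188] [0.0035 0.0168] 162.7 ((588.9730834960938, -196.80926513671875), (15.403218269348145, 56.37810516357422), 77.34727478027344)
side tray [[-47.1, -115.7], [42.8, 117.8]] ((417.6849365234375, -116.35694885253906), (90.07903289794922, 236.44021606445312), 6.605517387390137)
```

Run:
```python
from h import *
for c in("top","side"):
    X=cloud(c,np.load(c+"0.npz")["d"]).reshape(-1,3);a=.13;d=X[:,:2]-[.5835,-.1463];l=d@np.array([[np.cos(a),-np.sin(a)],[np.sin(a),np.cos(a)]])
    m=(abs(l[:,0])<.09)&(abs(l[:,1]-.08)<.12)
    r=m&(X[:,2]>.054)&(X[:,2]<.067)&(abs(l[:,0])<.05);q=l[r]*1000
    print(c,"ribs y",np.histogram(q[:,1],np.arange(10,180,4))[0].tolist(),"x",np.histogram(q[:,0],np.arange(-64,64,4))[0].tolist())
    r=(abs(l[:,0])<.09)&(abs(l[:,1])<.2)&(X[:,2]>.008)&(X[:,2]<.018);print("base",np.percentile(l[r]*1000,[1,99],axis=0).round(1).tolist())
    r=(abs(l[:,0])<.05)&(abs(l[:,1]+.055)<.055)&(X[:,2]>.055)&(X[:,2]<.068);print("timer",np.percentile(l[r]*1000,[2,98],axis=0).round(1).tolist())
    r=m&(X[:,2]>.067)&(X[:,2]<.08);print("lamp",np.percentile(l[r]*1000,[2,98],axis=0).round(1).tolist())
# reachability
for n,p,R in[("grey",(.6084,.2048,.086),down(-.17)),("slot0",(.5783,-.1066,.086),down(.13)),("green",(.6173,.2477,.086),down(-.17+np.pi/2)),("slot2",(.5659,-.0115,.086),down(.13+np.pi/2)),
  ("key",(.5893,-.2,.091),down(np.radians(73.3))),("scr",(.429,.159,.009),down(np.radians(102.5))),("tray",(.418,-.117,.03),down(.116))]:
    for f in(0,np.pi):
        R2=R@np.diag([-1,-1,1]) if f else R
        q=solver.inverse_kinematics(np.array(p),R2);print(n,f>0,None if q is None else np.round(q,2))
```

```text
top ribs y [0, 1, 1, 0, 4, 10, 2, 2, 2, 6, 14, 3, 4, 3, 3, 3, 2, 13, 4, 3, 4, 6, 9, 2, 4, 3, 4, 5, 2, 13, 3, 2, 3, 4, 8, 3, 0, 0, 0, 0, 0, 0] x [0, 0, 0, 22, 29, 16, 16, 16, 9, 9, 9, 8, 9, 10, 7, 9, 8, 8, 10, 11, 8, 8, 13, 13, 17, 14, 25, 42, 25, 0, 0]
base [[-66.3, -170.7], [62.0, 174.5]]
timer [[-48.1, -93.7], [46.1, -11.6]]
lamp [[-47.1, -34.8], [62.0, 158.1]]
side ribs y [0, 0, 0, 1, 8, 15, 13, 5, 4, 4, 10, 11, 3, 3, 1, 2, 4, 13, 10, 4, 5, 9, 20, 10, 3, 2, 2, 2, 1, 12, 13, 6, 5, 10, 16, 11, 3, 0, 0, 0, 0, 0] x [0, 0, 0, 20, 38, 26, 32, 25, 12, 8, 16, 8, 8, 9, 17, 8, 6, 10, 15, 7, 7, 10, 18, 25, 26, 27, 42, 41, 23, 0, 0]
base [[-65.7, -167.4], [60.9, 177.5]]
timer [[-48.6, -88.8], [46.2, -7.9]]
lamp [[-43.3, -25.0], [62.0, 164.4]]
grey False [ 0.07  0.7  -0.63  1.68  0.5   0.92 -0.93]
grey True [ 0.4   1.11 -1.34  1.66  1.12  1.32  1.83]
slot0 False [ 0.51  0.59 -0.51  1.83  0.38  0.82 -0.06]
slot0 True [-0.    0.52  0.16  1.86 -0.12  0.76 -2.78]
green False [ 0.07  0.78 -0.75  1.62  0.61  0.99  0.52]
green True [-0.15  0.68 -0.4   1.63  0.32  0.9  -2.42]
slot2 False [ 0.48  0.61 -0.68  1.87  0.51  0.84  1.24]
slot2 True [ 0.16  0.51 -0.26  1.89  0.18  0.76 -1.64]
key False [ 0.69  0.65 -0.58  1.73  0.44  0.89  1.21]
key True [ 0.29  0.57 -0.02  1.76  0.02  0.81 -1.6 ]
scr False [ 0.01  0.57 -0.53  2.16  0.55  0.54  0.86]
scr True [-0.07  0.55 -0.43  2.17  0.45  0.51 -2.19]
tray False [ 0.55  0.47 -0.42  2.21  0.38  0.52 -0.04]
tray True [ 0.07  0.43  0.15  2.25 -0.14  0.48 -2.7 ]
```

```bash
cat >> h.py <<'E'
CX,CY,CA=.5822,-.1453,.13
def S(x,y,z):return pose(CX,CY,CA)((x,y,z))[0]
def st(n):
    s=env.sense();print(n,"t",round(s["t"],1),"p",s["ee_pos"].round(4),"F",s["wrist_force"].round(1),"M",s["moment"].round(2),"w",round(s["gripper_width"],4),"gf",round(s["grasp_force"],1),"q7",round(s["joint_positions"][6],2));return s
def held(R,n,shots=("side","top")):  # panel points in tool-based frame around TCP
    p=env.sense()["ee_pos"]
    for c in shots:
        im,d=viewer.read_camera(c);cv2.imwrite(f"pics/{n}_{c}.png",im[:,:,::-1]);np.savez(f"{n}_{c}.npz",p=im,d=d)
E
python3 - <<'E'
from h import *
R=down(-.17)
env.reach([.6084,.2048,.24],R);st("hover")
env.movel([.6084,.2048,.087],rate=.15);st("down")
effector.grasp(25);st("grasp")
env.movel([.6084,.2048,.22],rate=.12);st("lift")
q=S(0,.04,.22);env.movel(q,down(CA),rate=.15);st("over")
im,d=viewer.read_camera("side");cv2.imwrite("pics/over0.png",cv2.resize(im[40:240,200:460,::-1],None,fx=3,fy=3));np.savez("over0.npz",p=im,d=d)
X=cloud("side",d).reshape(-1,3);a=CA;l=(X[:,:2]-q[:2])@np.array([[np.cos(a),-np.sin(a)],[np.sin(a),np.cos(a)]])
m=(abs(l[:,0])<.06)&(abs(l[:,1])<.03)&(X[:,2]>.125)&(X[:,2]<.2);k=l[m]*1000
print(m.sum(),"x",np.percentile(k[:,0],[2,98]).round(1),"y",np.percentile(k[:,1],[5,50,95]).round(1),"z",np.percentile(X[m,2],[1,99]).round(3),"fit y=a+bx+cz",np.linalg.lstsq(np.c_[np.ones(m.sum()),k[:,0],X[m,2]*1000-170],k[:,1],rcond=None)[0].round(3))
E
```

```text
hover t 4.4 p [0.6089 0.2036 0.2398] F [ 0.2  0.2 -1.2] M [ 0.   -0.06 -0.02] w 0.0917 gf 0.0 q7 -0.88
down t 5.6 p [0.6091 0.2053 0.0881] F [ 0.5 -0.2 -0.5] M [-0.03 -0.06  0.01] w 0.092 gf 0.0 q7 -0.98
grasp t 5.9 p [0.6091 0.205  0.088 ] F [ 0.5 -0.   3.3] M [-0.08 -0.1   0.04] w 0.0796 gf 25.0 q7 -0.98
lift t 7.2 p [0.6079 0.2045 0.219 ] F [-0.2 -0.3 -1. ] M [-0.04 -0.01  0.01] w 0.0799 gf 25.0 q7 -0.89
over t 9.4 p [ 0.5771 -0.1048  0.2201] F [ 0.4  0.7 -0.8] M [-0.01 -0.1   0.02] w 0.0797 gf 25.0 q7 -0.1
378 x [-40.9  37.1] y [1.  4.9 9. ] z [0.143 0.199] fit y=a+bx+cz [4.736e+00 2.000e-03 2.700e-02]
```

View pics/over0.png

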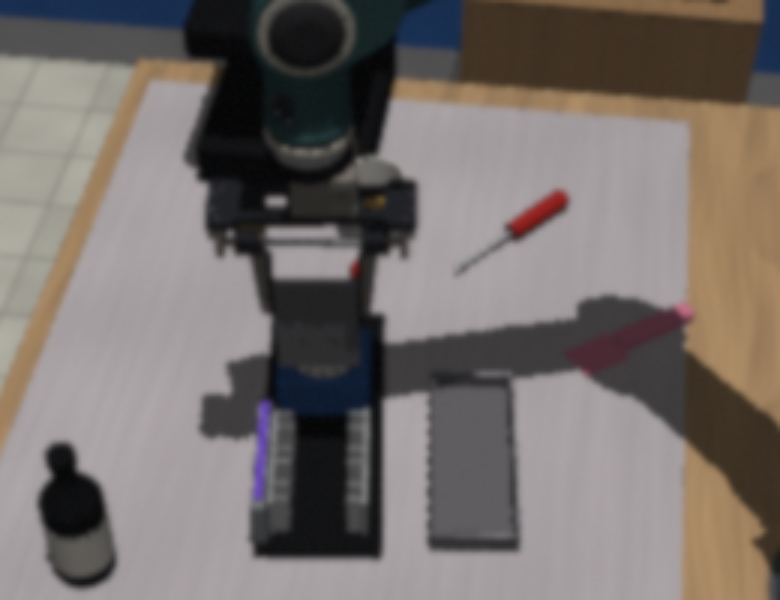

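The grey panel hangs upright over slot 0, at crop (315,330). It is centred in the gripper to within about 1 mm. Now I'll lower it while checking the wrist force.

Run:
```python
from h import *
for z in(.142,.13,.115,.1,.0885):
    env.movel(S(.001,.0405,z),rate=.08);s=st(z)
    if abs(s["wrist_force"]).max()>12: print("STOP");break
```

```text
0.142 t 10.6 p [ 0.5784 -0.1049  0.1426] F [-0.1  0.5 -0.9] M [-0.02 -0.04  0.08] w 0.08 gf 25.0 q7 -0.17
0.13 t 10.9 p [ 0.5774 -0.1051  0.1293] F [ 0.5 -0.6 -0.8] M [-0.02 -0.08 -0.02] w 0.0799 gf 25.0 q7 -0.18
0.115 t 11.2 p [ 0.5774 -0.1049  0.1142] F [ 0.3 -0.1 -0.5] M [-0.06 -0.12  0.08] w 0.0798 gf 25.0 q7 -0.19
0.1 t 11.5 p [ 0.5775 -0.1049  0.0992] F [-0.1 -0.7 -0.4] M [-0.05 -0.11 -0.07] w 0.0796 gf 25.0 q7 -0.21
0.0885 t 11.8 p [ 0.5777 -0.105   0.088 ] F [-0.  -0.2 -0.6] M [-0.06 -0.13  0.03] w 0.0796 gf 25.0 q7 -0.22
```

```bash
python3 - <<'E'
from h import *
effector.release();st("rel")
p=S(.001,.0405,.2);env.movel(p,rate=.15)
im,d=viewer.read_camera("side");X=cloud("side",d).reshape(-1,3)
def pan(X,x,y,a,z0,z1,n):
    l=(X[:,:2]-[x,y])@np.array([[np.cos(a),-np.sin(a)],[np.sin(a),np.cos(a)]]);m=(abs(l[:,0])<.06)&(abs(l[:,1])<.025)&(X[:,2]>z0)&(X[:,2]<z1);k=l[m]*1000
    print(n,m.sum(),"x",np.percentile(k[:,0],[2,98]).round(1),"y",np.percentile(k[:,1],[5,50,95]).round(1),"z",np.percentile(X[m,2],[1,99]).round(3))
pan(X,*p[:2],CA,.07,.13,"placed grey");pan(X,.6173,.2477,-.17,.085,.14,"green")
g=[.6178,.2472]
env.reach([*g,.23],down(-.17));env.movel([*g,.087],rate=.15);effector.grasp(25);st("grasp")
env.movel([*g,.22],rate=.12);q=S(.001,.1365,.22);env.movel(q,down(CA),rate=.15);st("over")
im,d=viewer.read_camera("side");pan(cloud("side",d).reshape(-1,3),*env.sense()["ee_pos"][:2],CA,.125,.2,"held")
for z in(.142,.13,.115,.1,.0885):
    env.movel(S(.001,.1365,z),rate=.08);s=st(z)
    if abs(s["wrist_force"]).max()>12: print("STOP");break
else:
    effector.release();env.movel(S(.001,.1365,.22),rate=.15)
    for c in("side","top"):
        im,d=viewer.read_camera(c);np.savez(f"{c}1.npz",p=im,d=d);cv2.imwrite(f"pics/{c}1.png",im[:,:,::-1])
E
cd pics; python3 -c "
import cv2,numpy as np
a=cv2.imread('side1.png')[90:290,190:450]
cv2.imwrite('after2.png',cv2.resize(a,None,fx=3,fy=3))"
```

```text
rel t 12.2 p [ 0.578  -0.1051  0.0886] F [0.2 0.1 0.5] M [-0.01 -0.06  0.02] w 0.0918 gf 0.0 q7 -0.22
placed grey 351 x [-41.   37.7] y [-0.5  4.1  8.6] z [0.07  0.123]
green 301 x [-38.9  38.8] y [-2.5  3.8  6.4] z [0.085 0.125]
grasp t 15.9 p [0.6185 0.2474 0.0881] F [1.3 0.4 3.6] M [-0.09 -0.06 -0.02] w 0.08 gf 25.0 q7 -1.02
over t 19.1 p [ 0.5655 -0.009   0.2201] F [ 0.3  0.3 -0.9] M [ 0.   -0.07 -0.04] w 0.0794 gf 25.0 q7 -0.27
held 379 x [-41.1  36.5] y [1.3 4.5 8. ] z [0.144 0.199]
0.142 t 20.3 p [ 0.5659 -0.0097  0.1425] F [ 0.6  0.1 -1.5] M [-0.05 -0.09  0.04] w 0.08 gf 25.0 q7 -0.34
0.13 t 20.6 p [ 0.565  -0.0099  0.1294] F [-0.2  0.3 -1.1] M [-0.09 -0.06  0.01] w 0.0797 gf 25.0 q7 -0.35
0.115 t 20.9 p [ 0.565  -0.0098  0.1142] F [ 0.7 -0.1 -1. ] M [-0.06 -0.1  -0.03] w 0.0801 gf 25.0 q7 -0.37
0.1 t 21.2 p [ 0.565  -0.0098  0.0993] F [-0.   0.7 -1.2] M [-0.02 -0.1  -0.01] w 0.0799 gf 25.0 q7 -0.38
0.0885 t 21.5 p [ 0.5653 -0.0098  0.088 ] F [ 0.4 -0.1 -0.6] M [-0.03 -0.09  0.02] w 0.0796 gf 25.0 q7 -0.4
```

View pics/after2.png

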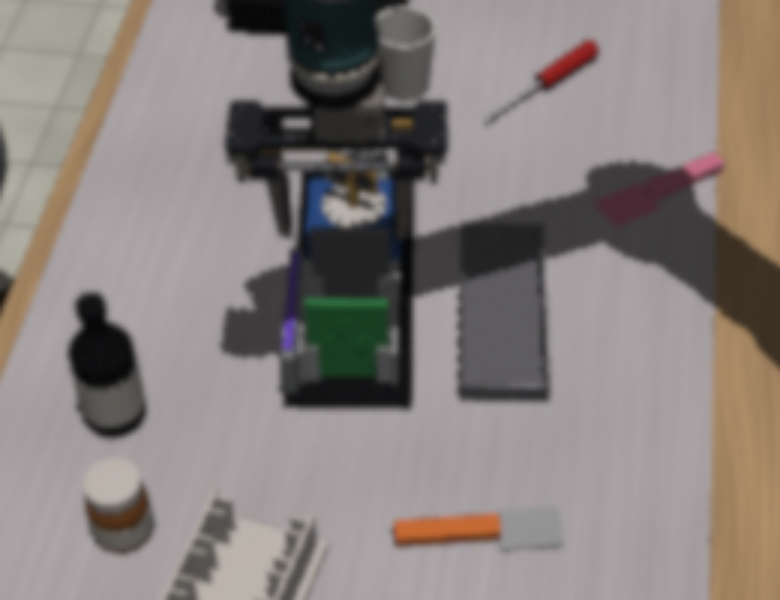

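Both panels stand upright: green in slot 2 at crop (345,335), and grey in slot 0 behind it at (350,260). Next is the key.

```bash
cat >> h.py <<'E'
def turn(total,step=.2,lim=.45):
    done=0;q=np.array(env.sense()["joint_positions"]);
    while done<total-1e-6:
        d=min(step,total-done);q[6]-=d;env.goto_joints(q);done+=d;s=env.sense()
        print(round(done,2),"Mz",s["moment"][2].round(2),"F",s["wrist_force"].round(1),"lag",round(s["joint_positions"][6]-q[6],3),"w",round(s["gripper_width"],4))
        if abs(s["moment"][2])>lim or abs(s["wrist_force"]).max()>40:print("LIMIT");break
    return done
E
python3 - <<'E'
from h import *
K=np.array([.5897,-.1998]);a=np.radians(73.5)
env.reach([*K,.22],down(a));im,d=viewer.read_camera("top")
env.movel([*K,.092],rate=.15);s=st("at")
effector.grasp(50);st("grip")
turn(1.0);st("")
E
```

```text
at t 25.3 p [ 0.5905 -0.1997  0.093 ] F [ 0.5  0.4 -0. ] M [ 0.01 -0.12 -0.  ] w 0.092 gf 0.0 q7 0.96
grip t 26.5 p [ 0.5896 -0.2005  0.0921] F [-0.8 -2.8  2.3] M [-0.34  0.18 -0.08] w 0.0098 gf 54.9 q7 0.96
0.2 Mz -0.07 F [-0.9 -0.6  0.8] lag 0.003 w 0.0097
0.4 Mz -0.11 F [ 0.2  0.2 -0.1] lag 0.006 w 0.0093
0.6 Mz -0.07 F [-0.1  0.4 -0.1] lag 0.006 w 0.0097
0.8 Mz -0.05 F [ 2.6  1.8 -1.9] lag 0.007 w 0.0097
1.0 Mz -0.08 F [ 3.2  2.3 -3.1] lag 0.007 w 0.0099
 t 28.0 p [ 0.5902 -0.1999  0.0922] F [ 3.2  2.3 -3.1] M [ 0.59 -1.2  -0.08] w 0.0099 gf 54.8 q7 -0.03
```

Run:
```python
from h import *
s=env.sense();print("closing angle now",np.degrees(np.arctan2(s["tcp_rot"][1,1],s["tcp_rot"][0,1])))
turn(1.5,.3);s=st("")
a=np.arctan2(s["tcp_rot"][1,1],s["tcp_rot"][0,1]);print("end closing",np.degrees(a))
effector.release();env.pause(.3);st("rel")
K=[.5897,-.1998];env.movel([*K,.16],rate=.15)
env.reach([*K,.16],down(a+np.pi));s=st("rot")
im,d=viewer.read_camera("side");X=cloud("side",d).reshape(-1,3);col=im.reshape(-1,3).astype(int)
m=(np.hypot(X[:,0]-.5895,X[:,1]+.2)<.036)&(X[:,2]>.1)&(X[:,2]<.135)&(col[:,0]>col[:,2]+15);k=X[m]
if m.sum()>5:
    w,v=np.linalg.eigh(np.cov(k[:,:2].T));print("key",m.sum(),np.sqrt(w),np.degrees(np.arctan2(*v[::-1,1])))
```

```text
closing angle now 16.58171065209479
0.3 Mz -0.1 F [ 3.8  1.9 -3.6] lag 0.006 w 0.0098
0.6 Mz -0.14 F [ 6.   1.1 -4. ] lag 0.005 w 0.0098
0.9 Mz -0.0 F [ 6.7  1.6 -4.3] lag 0.005 w 0.0096
1.2 Mz -0.07 F [ 7.   0.8 -4.7] lag 0.005 w 0.0095
1.5 Mz -0.08 F [ 7.3 -0.5 -5.4] lag 0.005 w 0.0094
 t 30.0 p [ 0.5914 -0.2006  0.0922] F [ 7.3 -0.5 -5.4] M [ 0.08 -1.63 -0.08] w 0.0094 gf 54.8 q7 -1.53
end closing -69.11665481697618
rel t 31.5 p [ 0.5902 -0.2     0.0922] F [ 0.6 -0.4 -0.5] M [-0.02  0.05 -0.04] w 0.092 gf 0.0 q7 -1.53
rot t 34.7 p [ 0.5897 -0.1998  0.1599] F [-0.5  0.6 -0.1] M [ 0.09 -0.13 -0.01] w 0.0918 gf 0.0 q7 1.51
key 59 [0.00355382 0.01576939] -160.6027673475422
```

The wing measures -160.6° against an expected -159°, so the key followed the turn. Second stroke, until it hits the stop.

Run:
```python
from h import *
env.movel([.5897,-.1998,.092],rate=.15);effector.grasp(55);st("grip")
turn(1.6,.2,.4)
turn(1.2,.08,.4);st("end")
```

```text
grip t 36.5 p [ 0.5902 -0.201   0.0922] F [ 2.7 -4.   0.6] M [-0.61 -0.56  0.01] w 0.0097 gf 60.4 q7 1.47
0.2 Mz -0.09 F [ 0.9 -1.7  0.5] lag 0.004 w 0.0095
0.4 Mz -0.1 F [ 0.2 -1.1 -0.3] lag 0.006 w 0.0095
0.6 Mz -0.07 F [ 0.2 -0.4  1.1] lag 0.006 w 0.0096
0.8 Mz -0.13 F [ 3.1 -0.8 -0.7] lag 0.007 w 0.0096
1.0 Mz -0.08 F [1.6 0.1 0.7] lag 0.007 w 0.0097
1.2 Mz -0.14 F [1.3 0.  0.3] lag 0.007 w 0.0095
1.4 Mz -0.02 F [ 2.6  1.1 -0.6] lag 0.007 w 0.0096
1.6 Mz -0.02 F [ 4.   0.8 -0.6] lag 0.007 w 0.0098
0.08 Mz -0.06 F [ 2.8  1.2 -1.2] lag 0.005 w 0.0093
0.16 Mz -0.02 F [ 2.9  0.7 -1.3] lag 0.004 w 0.0101
0.24 Mz -0.02 F [ 3.   0.5 -1.3] lag 0.004 w 0.0098
0.32 Mz -0.08 F [ 3.  -0.2 -1.1] lag 0.004 w 0.0097
0.4 Mz -0.07 F [ 3.5  1.4 -1.2] lag 0.004 w 0.0098
0.48 Mz -0.09 F [ 3.7  0.4 -0.6] lag 0.004 w 0.0095
0.56 Mz 1.07 F [ 3.5 -0.2 -1.5] lag 0.005 w 0.0102
LIMIT
end t 40.8 p [ 0.5906 -0.2006  0.0923] F [ 3.5 -0.2 -1.5] M [-0.02 -0.87  1.07] w 0.0102 gf 60.7 q7 -0.68
```

Run:
```python
from h import *
effector.release();env.pause(.2);s=st("rel");a=np.degrees(np.arctan2(s["tcp_rot"][1,1],s["tcp_rot"][0,1]));print("wing exp",a-90)
env.movel([.5897,-.1998,.2],rate=.2)
env.reach(S(-.09,-.142,.2),down(CA+np.pi/2));effector.grasp(10);st("shut")
im,d=viewer.read_camera("side");cv2.imwrite("pics/key.png",cv2.resize(im[90:290,190:450,::-1],None,fx=3,fy=3));X=cloud("side",d).reshape(-1,3);col=im.reshape(-1,3).astype(int)
m=(np.hypot(X[:,0]-.5895,X[:,1]+.2)<.036)&(X[:,2]>.1)&(X[:,2]<.135)&(col[:,0]>col[:,2]+15);k=X[m]
if m.sum()>5:
    w,v=np.linalg.eigh(np.cov(k[:,:2].T));print("key",m.sum(),np.sqrt(w),np.degrees(np.arctan2(*v[::-1,1])))
print("tip",tip_of("side","lever_tip")[:2],S(-.0385,-.142,.104))
```

```text
rel t 42.2 p [ 0.5904 -0.2006  0.0922] F [-0.2 -0.2  0.3] M [-0.04 -0.1   0.03] w 0.0921 gf 0.0 q7 -0.69
wing exp -102.52398489326397
shut t 46.0 p [ 0.5114 -0.2978  0.2   ] F [ 0.1 -0.1 -0.2] M [ 0.07 -0.1   0.  ] w 0.0007 gf 0.0 q7 1.38
key 72 [0.00295843 0.01727981] 81.09640218092262
tip [{'at': [0.5604, -0.2907, 0.1006], 'score': 0.47}] [ 0.56243292 -0.2910927   0.104     ]
```

View pics/key.png

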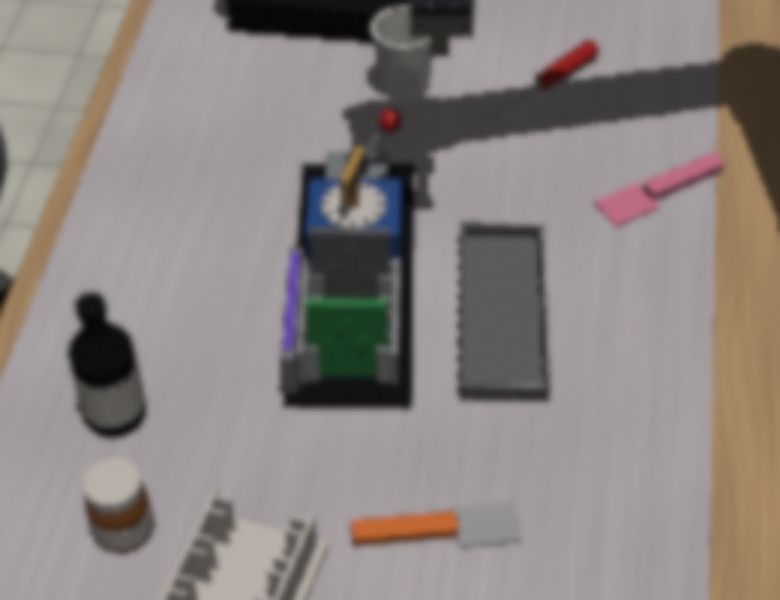

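The key's wing is at crop (352,180). The scraper has been nudged and its handle now sits at (405,527), so I'll measure it again before grasping. The wing angle is about 3° short of what I expected, so I'll check the stop once more before pushing the lever.

Run:
```python
from h import *
effector.release()
K=[.5899,-.2001];a=np.radians(81.1-90+3)
env.reach([*K,.2],down(a));env.movel([*K,.092],rate=.15);effector.grasp(55);st("grip")
turn(.25,.025,.5)
s=st("stop");print("wing",np.degrees(np.arctan2(s["tcp_rot"][1,1],s["tcp_rot"][0,1]))+90)
# unwind pad/arm strain without moving the key
q=np.array(s["joint_positions"]);q[6]+=.015;env.goto_joints(q);st("relax")
effector.release();env.pause(.2);env.movel([*K,.2],rate=.2)
env.reach(S(-.09,-.142,.2),down(CA+np.pi/2));effector.grasp(10)
im,d=viewer.read_camera("side");X=cloud("side",d).reshape(-1,3);col=im.reshape(-1,3).astype(int)
m=(np.hypot(X[:,0]-.5895,X[:,1]+.2)<.036)&(X[:,2]>.1)&(X[:,2]<.135)&(col[:,0]>col[:,2]+15);k=X[m]
w,v=np.linalg.eigh(np.cov(k[:,:2].T));print("key",m.sum(),np.sqrt(w),np.degrees(np.arctan2(*v[::-1,1])))
```

```text
grip t 51.1 p [ 0.5906 -0.2002  0.0922] F [ 3.3 -0.8 -0.8] M [-0.13 -0.73  0.14] w 0.0096 gf 58.6 q7 -0.5
0.03 Mz -0.01 F [ 2.2  0.6 -0.6] lag 0.0 w 0.0096
0.05 Mz 0.02 F [ 2.2 -0.9  0.6] lag 0.001 w 0.0098
0.08 Mz 0.86 F [ 3.1 -0.4 -0.6] lag 0.002 w 0.0097
LIMIT
stop t 51.9 p [ 0.5907 -0.2001  0.0922] F [ 3.1 -0.4 -0.6] M [-0.16 -0.45  0.86] w 0.0097 gf 58.9 q7 -0.57
wing 79.96243840056474
relax t 52.1 p [ 0.5907 -0.2002  0.0922] F [ 2.6 -0.5 -0.6] M [-0.12 -0.45  0.32] w 0.0098 gf 58.7 q7 -0.55
key 73 [0.00320229 0.01707062] 81.88546809071359
```

The key is firmly against its stop. Now the lever.

Run:
```python
from h import *
env.movel(S(-.09,-.142,.096),rate=.15);st("low")
for x in(-.06,-.03,0,.01,.016,.019,.022,.025):
    env.movel(S(x,-.142,.096),rate=.1);s=st(x)
    F=s["wrist_force"]
    if np.hypot(*F[:2])>12:print("stop hit");break
env.movel(S(-.06,-.142,.096),rate=.15);env.movel(S(-.09,-.142,.22),rate=.2)
effector.release()
env.reach([.40,.0,.3],down(np.pi/2));st("park")
for c in("side","top"):
    im,d=viewer.read_camera(c);np.savez(f"{c}2.npz",p=im,d=d);cv2.imwrite(f"pics/{c}2.png",im[:,:,::-1])
    print(c,"lever",[(r["at"],r["score"]) for r in tip_of(c,"lever_tip")[:2]]);print("scr",[(np.round(r["at"],3),r["score"]) for r in tip_of(c,"scraper")[:3]])
    X=cloud(c,d).reshape(-1,3);R,G,B=im.reshape(-1,3).astype(int).T
    m=(abs(X[:,0]-.44)<.12)&(abs(X[:,1]-.15)<.12)&(X[:,2]>.006)&(X[:,2]<.03)&(R>B+60);print(m.sum(),cv2.minAreaRect(X[m,:2].astype(np.float32)*1000))
    m=(abs(X[:,0]-.6)<.09)&(abs(X[:,1]+.29)<.05)&(X[:,2]>.085)&(X[:,2]<.13)&(R>B+50);print("ball",m.sum(),X[m].mean(0) if m.any() else 0,S(.0385,-.142,.104))
cv2.imwrite("pics/s2.png",cv2.resize(cv2.imread("pics/side2.png")[90:290,190:450],None,fx=3,fy=3))
```

```text
low t 58.1 p [ 0.5119 -0.2977  0.0968] F [ 0.1  1.3 -0.3] M [ 0.05 -0.1  -0.02] w 0.0004 gf 0.0 q7 1.33
-0.06 t 58.6 p [ 0.5415 -0.2935  0.0964] F [ 0.3 -0.5 -0.9] M [ 0.04 -0.09  0.05] w 0.0003 gf 0.0 q7 1.33
-0.03 t 59.0 p [ 0.5708 -0.2897  0.0959] F [-0.2 -0.7  0.4] M [ 0.1  -0.11  0.03] w 0.0006 gf 0.0 q7 1.33
0 t 59.5 p [ 0.6004 -0.2858  0.0959] F [-0.6 -0.1  0. ] M [ 0.06 -0.13  0.06] w 0.0005 gf 0.0 q7 1.34
0.01 t 59.7 p [ 0.6104 -0.2847  0.096 ] F [ 0.3 -0.  -0.2] M [ 0.07 -0.1   0.01] w 0.0004 gf 0.0 q7 1.34
0.016 t 60.0 p [ 0.6167 -0.284   0.0961] F [-0.1  0.  -0.9] M [ 0.05 -0.13 -0.  ] w 0.0004 gf 0.0 q7 1.34
0.019 t 60.2 p [ 0.6174 -0.2839  0.0959] F [-7.5  0.   3.1] M [-0.    1.54  0.  ] w 0.0005 gf 3.6 q7 1.34
0.022 t 60.5 p [ 0.6177 -0.2839  0.0958] F [-14.9   0.2   7.4] M [-0.11  3.45 -0.04] w 0.0006 gf 7.8 q7 1.34
stop hit
park t 64.6 p [ 0.4003 -0.0007  0.3003] F [ 0.4 -0.5  0.9] M [-0.04 -0.15  0.03] w 0.0917 gf 0.0 q7 1.65
side lever [([0.6373, -0.2809, 0.1051], 0.46)]
scr [(array([ 0.254, -0.337,  0.001]), 0.86), (array([0.467, 0.162, 0.   ]), 0.65), (array([ 0.575, -0.106,  0.011]), 0.47)]
270 ((481.2908935546875, 167.0092010498047), (99.23763275146484, 26.561861038208008), 14.234390258789062)
ball 29 [ 0.63577488 -0.27472031  0.11021384] [ 0.63878318 -0.28111087  0.104     ]
top lever [([0.5673, -0.0133, 0.0119], 0.68), ([0.6209, 0.2667, -0.0012], 0.46)]
scr [(array([0.466, 0.159, 0.003]), 0.68), (array([ 0.586, -0.144, -0.001]), 0.59), (array([ 0.253, -0.334, -0.001]), 0.58)]
143 ((481.97467041015625, 164.13771057128906), (95.93763732910156, 18.77294921875), 14.286093711853027)
ball 30 [ 0.63608108 -0.27959103  0.11388501] [ 0.63878318 -0.28111087  0.104     ]
```

View pics/s2.png

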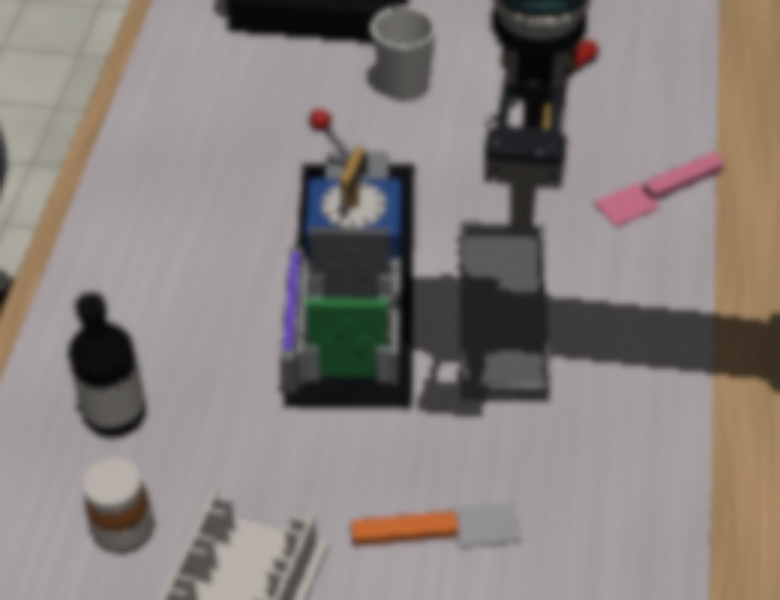

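The lever is fully over, its ball at crop (320,120). The handle sits at (0.482, 0.165) at 14.2° by both cameras. Now the scraper goes into the tray.

Run:
```python
from h import *
g=[.4705,.162]
env.reach([*g,.12],down(np.radians(104.2)));env.movel([*g,.0095],rate=.1);st("at");effector.grasp(30);st("grip")
env.movel([*g,.15],rate=.15);s=st("lift")
t=[.4205,-.1335]
if s["gripper_width"]>.015:
    env.movel([*t,.15],down(np.radians(6.65)),rate=.15);st("over")
    im,d=viewer.read_camera("side");cv2.imwrite("pics/tr.png",cv2.resize(im[90:290,190:450,::-1],None,fx=3,fy=3))
    env.movel([*t,.029],rate=.08);st("low")
```

```text
at t 67.3 p [0.4708 0.1622 0.01  ] F [ 0.6  1.2 -0.1] M [ 0.08 -0.14  0.01] w 0.0921 gf 0.0 q7 0.52
grip t 68.3 p [0.4705 0.162  0.0095] F [0.2 0.4 0.1] M [ 0.05 -0.14 -0.02] w 0.0217 gf 30.0 q7 0.52
lift t 69.4 p [0.47   0.1616 0.1492] F [ 0.9 -0.7 -0.8] M [ 0.06 -0.14  0.02] w 0.022 gf 30.0 q7 0.68
over t 71.6 p [ 0.4206 -0.1328  0.15  ] F [ 0.7 -0.5 -0.7] M [-0.01 -0.11 -0.02] w 0.0215 gf 30.0 q7 -0.15
low t 73.3 p [ 0.4208 -0.1337  0.0294] F [ 0.   0.8 -0.6] M [-0.05 -0.13 -0.  ] w 0.0213 gf 30.0 q7 -0.38
```

View pics/tr.png

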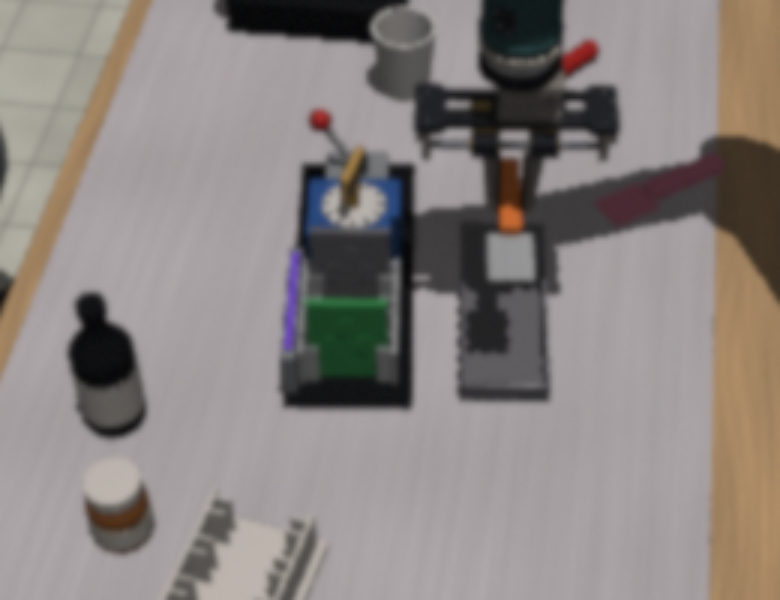

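The scraper is held level over the tray, its blade at crop (510,258). Releasing it just above the walls.

Run:
```python
from h import *
t=[.4205,-.1335];env.movel([*t,.0275],rate=.05);effector.release();env.pause(.3);st("rel")
env.movel([*t,.2],rate=.2);env.reach([.30,-.45,.3],down(.1));env.pause(.3);st("park")
for c in("side","top"):
    im,d=viewer.read_camera(c);cv2.imwrite(f"pics/{c}3.png",im[:,:,::-1])
    X=cloud(c,d).reshape(-1,3);R,G,B=im.reshape(-1,3).astype(int).T
    m=(abs(X[:,0]-.42)<.06)&(abs(X[:,1]+.117)<.13)&(R>B+60);print(m.sum(),cv2.minAreaRect(X[m,:2].astype(np.float32)*1000),np.percentile(X[m,2],[5,95]))
    m=(np.hypot(X[:,0]-.5895,X[:,1]+.2)<.036)&(X[:,2]>.1)&(X[:,2]<.135)&(R>B+15);k=X[m]
    if len(k)>5:w,v=np.linalg.eigh(np.cov(k[:,:2].T));print("key",m.sum(),np.degrees(np.arctan2(*v[::-1,1])))
a=cv2.resize(cv2.imread("pics/side3.png")[90:290,190:390],None,fx=2.9,fy=2.9)[:,:];b=cv2.resize(cv2.imread("pics/top3.png")[120:280,200:460],None,fx=1.0,fy=1.0)
cv2.imwrite("pics/fin.png",cv2.resize(cv2.imread("pics/top3.png")[110:290,180:440],None,fx=3,fy=3))
cv2.imwrite("pics/fins.png",a)
```

```text
rel t 74.9 p [ 0.4205 -0.1335  0.0275] F [0.2 0.3 0.2] M [-0.03 -0.12  0.04] w 0.092 gf 0.0 q7 -0.38
park t 77.6 p [ 0.3006 -0.4494  0.3   ] F [-0.4  0.1  0.2] M [ 0.02 -0.05  0.01] w 0.0923 gf 0.0 q7 0.64
177 ((419.3586730957031, -142.94622802734375), (23.269229888916016, 105.41878509521484), 5.9414801597595215) [0.01355963 0.02454881]
key 72 81.59791884418709
161 ((420.7760009765625, -149.58383178710938), (20.900924682617188, 99.18507385253906), 6.7377424240112305) [0.01621143 0.02790755]
key 65 81.16186949079014
```

View pics/fin.png

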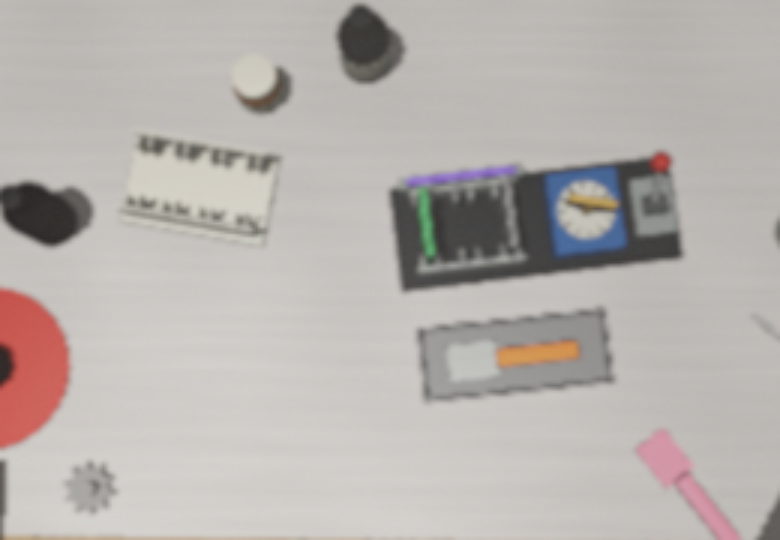

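View pics/fins.png

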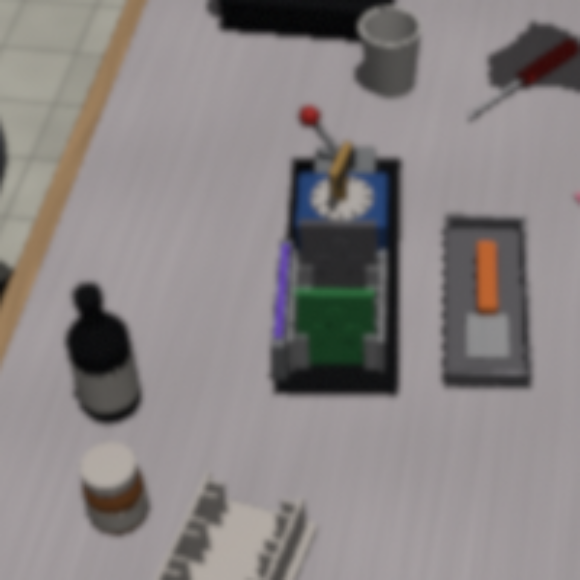

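Both final views agree. The scraper lies flat in the tray (top crop (510,357)), green and grey stand in slots 2 and 0, the key is unchanged at its stop, the lever is over, and the bystanders are untouched. Handing in.

```bash
python3 -c "
from station import workorder
print(workorder.finish_job())"
```

```text
the job is handed in; nothing more can be done
None
```

The job is handed in, with no verdict returned: green and grey panels (the only two present) stand in slots 2 and 0, the key was wound to its stop before the red lever was pushed fully over, and the scraper lies flat in the tray, released about 12 mm above its floor.

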